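# Fit the loaded carousel on the tube rotator's splined spindle

## Robot

A 7-joint arm with a two-finger parallel gripper is mounted at the origin on the work surface. World frame = base frame: x ahead of the robot, y to its left, z up, the work surface at z = 0. Lengths are in m, angles in rad, forces in N, time in s.
With the tool pointing down it reaches from about 0.4 to 0.85 m from the base axis. Payload 4.5 kg.
Tool frame: the origin (TCP) lies midway between the tips of the shut fingers; the grasp point (between the pads) lies 19 mm behind it; z points along the fingers, y is the line along which they close (so a half turn about z gives the same grasp; the last joint's range is limited). The gripper opens to 88 mm and grips with 3 to 60 N. Pads are 18 mm wide; open, the fingers measure 123 mm over their backs; the gripper's body (75 mm by 187 mm) begins 45 mm behind the grasp point.
Start: joints at [-1.305, 0.689, -0.195, 1.565, 0.157, 0.902, -0.215], TCP at [0.144, 0.608, 0.239] pointing down, gripper open.
Joint ranges: [-3.01, 3.01], [-0.46, 2.08], [-1.47, 1.51], [0.13, 2.56], [-1, 4.14], [0.04, 2.09], [-2.66, 2.66]. Speed limits (rad/s): [2.57, 2.57, 3.14, 3.14, 3.14, 3.14, 3.14].

## Interface

Orientations are given as a unit quaternion [x, y, z, w].
In Python, from plant import r gives the robot as it stands.
- The arm moves only by the tool carry_out, never from a script. Its argument "plan" is a list of rows, each an object with "rot": the turn, a rotation vector about the tool's x, y, z in rad, a list of three; "xyz": the shift along the tool's x, y, z in m, a list of three; "grip": the closure in counts, from 0 (fully open) to 255 (shut). In form: [{"rot": [wx, wy, wz], "xyz": [dx, dy, dz], "grip": grip}, ...]. A call has 1 to 8 rows; each row is the pose to reach, as a shift and turn from the pose commanded when the call began, along the tool's axes at that moment; what a row does not reach only later rows make up. A row lasts 1/12 s, in which the tool goes at most 41.7 mm and 7.16 degrees, less where a joint would pass 70% of its speed; a pose out of reach is approached as far as the arm can. A call with a gripper value outside its range is refused whole. The fingers move at their own pace and stop on an object; "squeeze" is the grip in N (left out, the last holds). Time passes only in rows, so rows that repeat a pose let the fingers close. It gives the time, the measured TCP pose, the force, the opening and the grip force at its end, in the units of the state.
- r.get_state(): the state, without advancing time (a new reading comes with each control period).
- r.snapshot(name): name is "side" or "top"; returns the picture (400x640x3 uint8, red, green, blue); there is no depth.
- r.camera_params(name): a dict with "fx", "fy", "cx", "cy" (pixels), "position" and "attitude" of the camera in the world. Camera axes: x right, y down, z forward; pixel columns grow to the right and rows downward; lengths in m; the calibration is good to about 2 mm. A picture is of the moment at which its call begins. camera_params takes no time and is no camera call.
- r.finish_job(): hands the job in; it is judged then, once.
The state is a dict: "clock": time; "q": joint angles; "qd": joint speeds; "joint_torque": joint torques, N m; "tool_pos": TCP position; "eef_rot": TCP orientation; "contact_force": force on the tool from outside, world axes, zero at the start; "moment": the same for the moment, N m; "opening": opening from 0.0 (shut) to 1.0 (fully open); "finger_force": force on a finger pad.
Only numpy, scipy, OpenCV 4.12 (cv2) and the standard library are available. Lean on these libraries where they do the work, as an engineer would, in place of code of your own. Each camera call takes 0.05 s, during which the arm holds its last target. There are 200 camera calls.

## Task

Get the samples ready for mixing: pick up the carousel that carries the blue sample tubes and fit it on the tilted splined spindle of the tube rotator. Turn it until you feel the splines line up, do not force it, and keep hold of it until it has slid fully home against the collar, then let go and leave it there. Leave the empty carousel and everything else on the bench where they stand.

Things in the scene. Friction and masses are not known exactly. Their poses are not given: they have to be found in the camera images.
- carousel: the loaded carousel, upright on its hub on the bench, 0.25 to 0.45 kg: white plastic disc 130 mm across (underside 40 mm, top 48 mm above the origin), ten blue capped tubes 53 mm from the axis (caps reach up to 55.5 mm, tubes hang down to 8 mm). Hub below the disc 44 mm across. Origin: centre of the hub's underside; z points along its axis, out of the grip
- carousel_grip (a point): middle of the loaded carousel's black round grip, 66 mm above its origin on the axis: 34 mm across, from 48 to 84 mm above the origin
- carousel_bore (a point): mouth of the loaded carousel's bore, same point and axes as its origin. The hub is open below: a blind bore 40 mm deep, 20 mm across, whose lowest 22 mm has four evenly spaced straight spline slots 7.4 mm wide, 30 mm across their bottoms; one slot lies along x
- spare: the empty carousel: the same shape but a grey plastic disc with ten empty black holes and no tubes; not wanted, must stay where it is. Origin: centre of its hub's underside
- rotator: the tube rotator, fixed to the bench: off-white base 200 x 180 mm, 51 mm high, with a grey gear head in a steel yoke that carries the spindle tilted 35 degrees from vertical towards the machine's front. Origin: bench level under the spindle's collar; z up, its front faces its own -x
- seat (a point): centre of the top face of the spindle's round brass collar (40 mm across, 135 mm above the bench); the carousel is fully home when its hub's underside lies on it. z points up along the tilted spindle axis (35 degrees from vertical, leaning to the machine's front); x and y do not turn with the spindle
- teeth (a point): on the spindle axis 22 mm above the seat, level with the upper ends of its four evenly spaced teeth (5 mm wide, 27 mm across the tips, from 2 to 22 mm above the seat). The angle at which the teeth stand differs each time and is not reported; it repeats every 90 degrees. Teeth and slots more than about 6 degrees out of line: the hub stops here. The gearbox holds the spindle against up to 0.35 N m
- nose (a point): tip of the spindle on its axis, 36 mm above the seat: above the teeth it is a smooth round nose 18.4 mm across, tapered to 9 mm over its last 7 mm
- wash_bottle: clear wash bottle with blue cap and bent spout, 72 mm across, 195 mm high, loose, standing; origin: centre of its underside
- tube_rack: steel wire rack full of test tubes, 100 x 190 mm, about 150 mm high, loose; origin: centre of its underside
- burner: Bunsen burner with a round blue foot 84 mm across, 148 mm high, loose; origin: centre of its underside
- beaker: empty glass beaker 70 mm across, 90 mm high, loose; origin: centre of its underside
- marker: purple marker pen 125 mm long, 13 mm thick, lying loose; origin: under its middle

How it is judged:
On the way, in this order (a step that is already met when the one before it is completed fails the run):
1. the loaded carousel is held clear of the bench, its hub in line above the tilted spindle's collar but not yet on the splines (distance between carousel and seat below 0.085 m and z of carousel in the frame of seat above 0.019 m and angle between the z axis of carousel and the z axis of seat, either way round below 0.2 rad and contact force between the fingers and carousel above 0.5 N), for 0.1 s.
2. the loaded carousel is fully home on the collar while still held in the gripper (z of carousel in the frame of seat below 0.003 m and distance between carousel and seat below 0.005 m and angle between the z axis of carousel and the z axis of seat, either way round below 0.07 rad and contact force between the fingers and carousel above 0.5 N), for 0.1 s.
At the end, for the whole second after the job is handed in: The loaded carousel sits on the spindle with its hub's underside within 3 mm of the collar (5 mm off-centre at most, axes within 0.07 rad), released and at rest (z of carousel in the frame of seat below 0.003 m and distance between carousel and seat below 0.005 m and angle between the z axis of carousel and the z axis of seat, either way round below 0.07 rad and linear speed of carousel below 0.02 m/s and contact force between the fingers and carousel below 0.1 N); the robot touches nothing.
It fails at once if the carousel is forced against the rotator with more than 120 N (contact force between carousel and rotator above 120 N).
It fails at once if the empty carousel is moved more than 20 mm (distance of spare from where it was at the start of the episode above 0.02 m).
It fails at once if the wash bottle, tube rack, burner, beaker or marker is moved more than 20 mm (distance of any of wash_bottle, tube_rack, burner, beaker, marker from where it was at the start of the episode above 0.02 m).
It also fails if it takes over 58 s, if anything falls off the work surface, if the arm or the gripper's body presses on something with over 40 N, if the wrist force passes 120 N, or if a joint passes its speed limit or range.

## Working session

There is one attempt and no reset: what is moved stays moved. The work goes in short steps, Python scripts to look and compute and a tool call to move; the robot and the scene stay as the last step left them, time stands still between calls to the robot, and variables do not carry over. Pictures are saved under pics/ and viewed, at most 10 in all, crops included, and the job is handed in when it is done.

Besides the shell and the picture viewer there is one more tool, called after ">>>" as name([rows], argument=value, ...), one row to a line, values as JSON. carry_out: Moves the arm, as the interface text tells. Its arguments: {"type":"object","properties":{"plan":{"type":"array"},"squeeze":{"type":"number"}},"required":["plan"]}

```bash
mkdir -p pics; ls
python3 - <<'E'
from plant import r
import cv2
for n in("side","top"):
    cv2.imwrite(f"pics/{n}0.png",r.snapshot(n)[:,:,::-1]); print(n,r.camera_params(n))
print(r.get_state())
E
```

```text
pics
side {'fx': 373.33106181322347, 'fy': 373.33106181322347, 'cx': 315.7369862813765, 'cy': 193.72324365418064, 'position': array([-0.07015591, -0.58616703,  0.82693868]), 'attitude': array([ 0.82922596, -0.35325648,  0.16159951, -0.40184545])}
top {'fx': 417.9948183960925, 'fy': 417.9948183960925, 'cx': 322.9858936902083, 'cy': 194.10361567065505, 'position': array([0.40557644, 0.02095945, 1.46580803]), 'attitude': array([ 0.71649274, -0.69579638,  0.03837025, -0.03214477])}
{'clock': 0.1, 'q': array([-1.30518356,  0.68992328, -0.19454018,  1.56623521,  0.15730075,
        0.90250627, -0.21506894]), 'qd': array([-0.00023343, -0.00258375, -0.0007081 , -0.00166083,  0.00120521,
        0.00016557, -0.00082834]), 'joint_torque': array([-2.30948674e-03, -5.28500426e+01, -1.27100408e+00, -1.53838992e+01,
       -5.25126304e-02,  1.92514024e-03,  3.56046712e-05]), 'tool_pos': array([0.14348977, 0.60771784, 0.23797757]), 'eef_rot': array([ 1.15586024e-01,  9.93297119e-01, -8.38776658e-04, -4.28378382e-05]), 'contact_force': array([-0.09075788,  0.17014597, -0.19198968]), 'moment': array([-0.01844601, -0.07169163, -0.05662386]), 'finger_force': 0.0, 'opening': 1.0042111278005639}
```

View pics/side0.png

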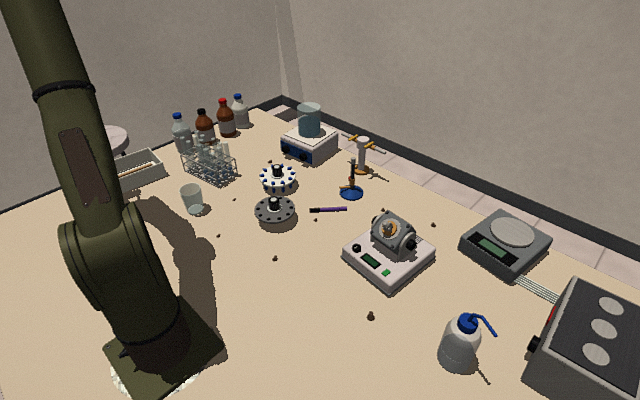

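View pics/top0.png

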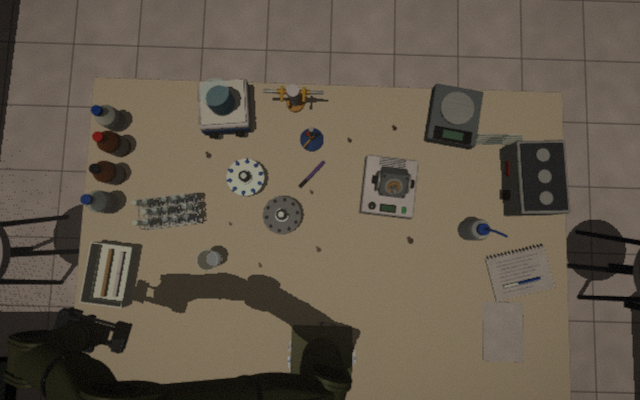

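The side view shows the loaded carousel at (278,178), the spare at (275,212) and the rotator at (390,245). In the top view they are at (245,177), (283,214) and (390,185). I'll enlarge the targets next.

Run:
```python
import cv2,numpy as np
s=cv2.imread("pics/side0.png");t=cv2.imread("pics/top0.png")
f=lambda im,x,y,w,h:cv2.resize(im[y:y+h,x:x+w],(400,300),interpolation=cv2.INTER_CUBIC)
cv2.imwrite("pics/z0.png",np.vstack([np.hstack([f(s,350,200,80,60),f(t,350,155,80,60)]),np.hstack([f(s,240,150,80,60),f(t,205,147,80,60)])]))
```

```text
(no output)
```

View pics/z0.png

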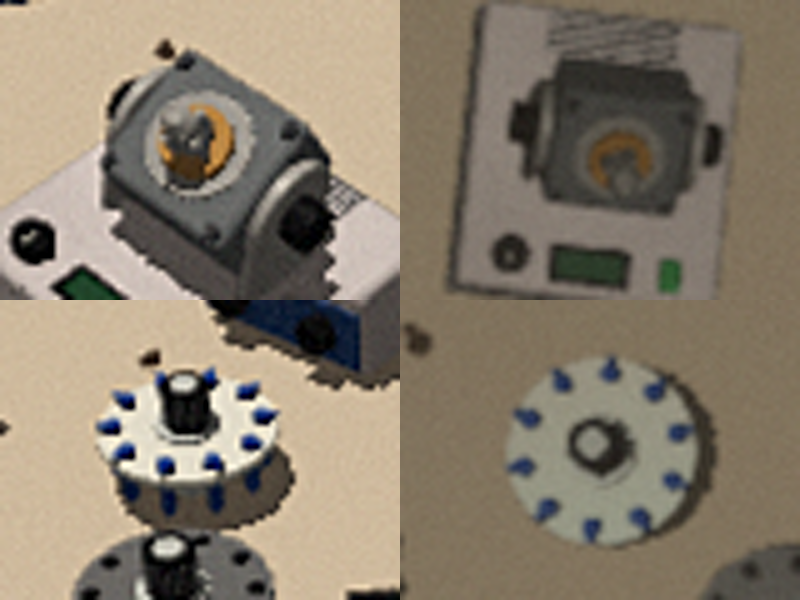

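The crops show the loaded carousel with ten blue caps. The spindle tip is at about (385.6,223.6) in the side view and (395.6,191) in the top view, with the brass collar just behind it. Next I'll turn these into positions.

```bash
cat > h.py <<'E'
from plant import r
import cv2,numpy as np
from scipy.spatial.transform import Rotation as R
from scipy.optimize import least_squares
C={n:r.camera_params(n) for n in("side","top")}
def ray(n,p):
    c=C[n];p=np.atleast_2d(p).astype(float)
    d=np.c_[(p[:,0]-c['cx'])/c['fx'],(p[:,1]-c['cy'])/c['fy'],np.ones(len(p))]
    return c['position'],R.from_quat(c['attitude']).apply(d)
def plane(n,p,pt,nv=(0,0,1)):
    o,d=ray(n,p);nv=np.array(nv);return o+d*(((np.array(pt)-o)@nv)/(d@nv))[:,None]
def proj(n,X):
    c=C[n];v=R.from_quat(c['attitude']).inv().apply(np.atleast_2d(X)-c['position'])
    return np.c_[c['cx']+c['fx']*v[:,0]/v[:,2],c['cy']+c['fy']*v[:,1]/v[:,2]]
def tri(ps,pt):
    A=np.zeros((3,3));b=np.zeros(3);L=[]
    for n,p in(("side",ps),("top",pt)):
        o,d=ray(n,p);d=d[0]/np.linalg.norm(d[0]);M=np.eye(3)-np.outer(d,d);A+=M;b+=M@o;L.append((o,M))
    X=np.linalg.solve(A,b);return X,[np.linalg.norm(M@(X-o)) for o,M in L]
def hsv(im,lo,hi,box):
    x,y,w,h=box;m=np.zeros(im.shape[:2],np.uint8)
    m[y:y+h,x:x+w]=cv2.inRange(cv2.cvtColor(im,cv2.COLOR_BGR2HSV),lo,hi)[y:y+h,x:x+w];return m
def big(m): return max(cv2.findContours(m,cv2.RETR_EXTERNAL,cv2.CHAIN_APPROX_NONE)[0],key=cv2.contourArea)
E
python3 - <<'E'
from h import *
I={n:cv2.imread(f"pics/{n}0.png") for n in C}
# carousel: blue caps, top view and side view
for n,box in(("top",(222,152,48,50)),("side",(255,158,45,28))):
    m=hsv(I[n],(105,110,40),(130,255,255),box)
    k,_,st,ce=cv2.connectedComponentsWithStats(m)
    P=plane(n,ce[1:],(0,0,.052));A=st[1:,4];P=P[A>=3]
    f=least_squares(lambda v:np.hypot(P[:,0]-v[0],P[:,1]-v[1])-.053,P[:,:2].mean(0),loss='soft_l1',f_scale=.002)
    print(n,len(P),f.x,np.abs(f.fun).mean()); a=np.degrees(np.arctan2(P[:,1]-f.x[1],P[:,0]-f.x[0]));print(np.sort(a%36).round(1))
# base outline
m=hsv(I["top"],(0,0,90),(179,60,255),(355,150,70,70));
print("hsv base/bench/disc",[cv2.cvtColor(I["top"],cv2.COLOR_BGR2HSV)[y,x] for x,y in((370,205),(340,230),(410,170),(250,165))])
h=cv2.cvtColor(I["side"],cv2.COLOR_BGR2HSV)
for n,(x0,y0,w,hh) in(("side",(376,215,24,24)),("top",(384,176,20,20))):
    print(n,"S/V");h=cv2.cvtColor(I[n],cv2.COLOR_BGR2HSV)
    m=hsv(I[n],(5,110,60),(28,255,255),(x0,y0,w,hh))
    for y in range(y0,y0+hh): print(y,' '.join(("#" if m[y,x] else "")+str(h[y,x,2]) for x in range(x0,x0+w)))
print("tip",tri((385.6,223.6),(395.6,191)))
E
```

```text
top 10 [0.59937115 0.27911666] 0.0005347287036812081
[31.1 31.4 31.4 31.5 31.7 32.1 32.6 33.  33.2 33.2]
side 11 [0.60181167 0.27893155] 0.004519807340132114
[ 9.9 30.2 31.  31.7 31.7 31.7 32.1 32.7 32.8 33.6 33.9]
hsv base/bench/disc [array([20, 78, 39], dtype=uint8), array([ 19,  74, 128], dtype=uint8), array([ 15,  35, 131], dtype=uint8), array([ 27,  36, 147], dtype=uint8)]
side S/V
215 183 162 174 172 173 137 96 100 107 107 112 108 103 101 106 110 104 104 96 102 139 179 208 217
216 61 158 178 185 143 82 86 112 109 107 104 97 104 107 100 108 102 107 109 99 102 114 127 207
217 146 196 203 133 76 82 106 109 107 108 113 108 98 100 98 99 97 101 102 104 101 102 98 123
218 175 198 139 65 76 101 108 110 110 97 99 119 128 117 137 148 148 115 103 103 101 104 99 103
219 179 133 67 67 102 109 105 100 97 119 152 160 154 158 158 160 166 163 160 149 97 95 102 96
220 142 69 60 95 111 103 99 125 159 159 168 165 166 169 166 157 159 161 171 168 176 138 107 105
221 81 59 84 109 109 104 124 139 145 158 157 160 #180 #176 #178 #180 #177 155 161 164 171 167 140 109
222 59 81 104 112 100 126 142 153 162
[... 2374 characters left out ...]
91 60 57 60 64 64 63 73 86 #98 #97 93 89 79 72
188 73 84 90 79 #85 #96 75 65 70 62 67 71 68 #82 #95 #91 80 92 83 63
189 69 82 91 87 #92 #103 #91 79 71 71 79 79 68 70 #91 #92 86 89 75 62
190 63 73 88 92 95 #98 #105 #78 67 84 91 88 78 67 78 92 88 77 69 61
191 66 72 78 87 95 95 #97 #76 65 88 91 88 82 75 81 84 80 70 65 65
192 65 62 68 74 85 88 89 74 66 77 90 89 76 75 87 77 67 62 66 61
193 67 63 59 61 70 79 87 83 70 71 83 87 71 72 74 67 63 66 67 60
194 67 63 63 65 63 65 72 76 74 59 70 66 68 65 61 62 58 63 65 66
195 81 72 70 59 55 59 59 63 66 65 64 63 65 65 63 67 64 61 58 56
tip (array([ 0.55263543, -0.21626315,  0.16186187]), [np.float64(0.0003341371957275038), np.float64(0.0003341371957274763)])
```

Run:
```python
from h import *
I={n:cv2.imread(f"pics/{n}0.png") for n in C}
m=hsv(I["top"],(0,0,85),(179,55,255),(355,148,70,75)); m=cv2.morphologyEx(m,cv2.MORPH_OPEN,np.ones((2,2)))
c=big(m)[:,0]; P=plane("top",c,(0,0,.051))[:,:2]
(rc,rs,ra)=cv2.minAreaRect((P*1000).astype(np.float32)); print("base rect mm",rc,rs,ra, cv2.boxPoints((rc,rs,ra)).round(0).tolist())
yaw=np.radians(ra) if abs(ra)<45 else np.radians(ra-90)
for yaw in (yaw,yaw-.05,yaw+.05):
    nz=R.from_euler('z',yaw).apply([-np.sin(.6109),0,np.cos(.6109)])
    # collar centre: circle r=20mm in tilted plane through height .135
    u=np.cross([0,1,0],nz);u/=np.linalg.norm(u);v=np.cross(nz,u)
    E={"side":[(388,220.6),(390,220.6),(392,220.6),(394,222.5),(394.8,223.5),(395.2,224.5),(396,225.5),(396.5,227),(396.5,229),(381.6,229),(381.6,230)],
       "top":[(390.6,182),(392.5,181.3),(395,181.3),(397.5,182),(398.5,183),(399.2,185),(399.4,187),(399.3,189),(387.6,185),(387.6,187),(387.6,189),(388.3,190),(389.5,191.2)]}
    T=R.from_matrix(np.c_[u,v,nz])
    def res(X,ns=("side","top")):
        o=[]
        for n in ns:
            w=plane(n,E[n],X,nz)-X; o.append(np.hypot(w@u,w@v)-.02)
        return np.concatenate(o)
    f=least_squares(res,[.57,-.21,.135],loss='soft_l1',f_scale=.001)
    print("yaw",np.degrees(yaw),"seat",f.x,np.abs(f.fun).mean(),"nose pred",f.x+.036*nz)
    for n in C:
        g=least_squares(lambda q:res(np.array([q[0],q[1],.135]),(n,)),[.57,-.21]);print(n,g.x)
print(proj("side",f.x),proj("top",f.x))
```

```text
base rect mm (579.561767578125, -218.79220581054688) (178.94775390625, 198.69854736328125) 84.79341125488281 [[473.0, -299.0], [670.0, -317.0], [687.0, -139.0], [489.0, -121.0]]
yaw -5.2065887451171875 seat [ 0.56998842 -0.21527828  0.13492234] 0.0008720997908538576 nose pred [ 0.54942385 -0.21340437  0.1644111 ]
side [ 0.57035387 -0.21672301]
top [ 0.56946493 -0.21448209]
yaw -8.071377720771304 seat [ 0.56993692 -0.21527473  0.13504838] 0.0008835139593402703 nose pred [ 0.5494917  -0.21237536  0.16453713]
side [ 0.57042986 -0.21668439]
top [ 0.56942239 -0.21448782]
yaw -2.341799769463071 seat [ 0.57004198 -0.21527307  0.13480634] 0.0008680196169305326 nose pred [ 0.54940945 -0.2144293   0.1642951 ]
side [ 0.57028835 -0.21675606]
top [ 0.56950188 -0.21447809]
[[388.29360928 227.57569053]] [[393.73160495 186.57205379]]
```

```bash
cat >> h.py <<'E'
NZ=R.from_euler('z',np.radians(-5.2)).apply([-np.sin(np.radians(35)),0,np.cos(np.radians(35))])
SEAT=np.array([.570,-.2163,.135])
def tool(axis,az):
    "tool z = -axis; y as near as possible to azimuth az (deg)"
    z=-np.array(axis,float);a=np.radians(az);y=np.array([np.cos(a),np.sin(a),0]);y-=z*(y@z);y/=np.linalg.norm(y)
    return R.from_matrix(np.c_[np.cross(y,z),y,z])
def delta(p,T,s=None):
    s=s or r.get_state();T0=R.from_quat(s['eef_rot'])
    return (T0.inv()*T).as_rotvec().round(4).tolist(),T0.inv().apply(np.array(p)-s['tool_pos']).round(4).tolist()
E
python3 -c "
from h import *
print(delta((.6,.279,.2),tool((0,0,1),25)), delta((.6,.279,.052),tool((0,0,1),25)))
for n,p in(('bottle',(480,228)),('burner',(312,140)),('spare',(283,214)),('rack',(172,210))):print(n,plane('top',p,(0,0,.05)))"
```

```text
([-0.0015, 0.0009, 0.9028], [-0.5198, -0.215, 0.0384]) ([-0.0015, 0.0009, 0.9028], [-0.5198, -0.2148, 0.1864])
bottle [[ 0.44790918 -0.52484413  0.05      ]]
burner [[0.73373195 0.05378623 0.05      ]]
spare [[0.47577916 0.14386643 0.05      ]]
rack [[0.47829966 0.51891998 0.05      ]]
```

>>> carry_out([
  {"rot":[0,0,0.9],"xyz":[-0.52,-0.215,0],"grip":110},
  {"rot":[0,0,0.9],"xyz":[-0.52,-0.215,0],"grip":110},
  {"rot":[0,0,0.9],"xyz":[-0.52,-0.215,0],"grip":110},
  {"rot":[0,0,0.9],"xyz":[-0.52,-0.215,0],"grip":110},
  {"rot":[0,0,0.9],"xyz":[-0.52,-0.215,0],"grip":110},
  {"rot":[0,0,0.9],"xyz":[-0.52,-0.215,0],"grip":110},
  {"rot":[0,0,0.9],"xyz":[-0.52,-0.215,0],"grip":110},
  {"rot":[0,0,0.9],"xyz":[-0.52,-0.215,0],"grip":110},
], squeeze=40)

```text
clock: 0.77
tool_pos: [0.4152, 0.4121, 0.2385]
eef_rot: [0.538, 0.843, -0.0, 0.0]
contact_force: [-0.7, 1.3, 0.3]
opening: 0.569
finger_force: 0.0
```

```bash
python3 -c "
from h import *
print(r.get_state()['q'].round(2),delta((.6,.279,.2),tool((0,0,1),25)), delta((.6,.279,.052),tool((0,0,1),25)))"
```

```text
[-0.88  0.63  0.03  1.7  -0.02  0.81 -0.4 ] ([-0.0004, 0.0004, -0.0024], [-0.1985, 0.1117, 0.0385]) ([-0.0004, 0.0004, -0.0024], [-0.1984, 0.1118, 0.1865])
```

>>> carry_out([
  {"rot":[0,0,0],"xyz":[-0.1985,0.1118,0],"grip":110},
  {"rot":[0,0,0],"xyz":[-0.1985,0.1118,0],"grip":110},
  {"rot":[0,0,0],"xyz":[-0.1985,0.1118,0],"grip":110},
  {"rot":[0,0,0],"xyz":[-0.1985,0.1118,0],"grip":110},
  {"rot":[0,0,0],"xyz":[-0.1985,0.1118,0],"grip":110},
  {"rot":[0,0,0],"xyz":[-0.1985,0.1118,0.06],"grip":110},
  {"rot":[0,0,0],"xyz":[-0.1985,0.1118,0.1],"grip":110},
  {"rot":[0,0,0],"xyz":[-0.1985,0.1118,0.12],"grip":110},
])

```text
clock: 1.43
tool_pos: [0.6013, 0.2792, 0.1171]
eef_rot: [0.538, 0.843, 0.0, 0.001]
contact_force: [-0.1, -0.6, -0.4]
opening: 0.57
finger_force: 0.0
```

```bash
python3 -c "
from h import *
t=r.snapshot('top');s=r.snapshot('side')
print(r.get_state()['q'].round(2),r.get_state()['tool_pos'],delta((.6,.279,.053),tool((0,0,1),25)))
cv2.imwrite('pics/a.png',cv2.resize(np.hstack([s[130:210,230:330],t[137:217,195:295]])[:,:,::-1],(800,320),interpolation=cv2.INTER_CUBIC))"
```

```text
[-0.51  0.89 -0.    1.55  0.    0.71 -0.07] [0.59493122 0.27834485 0.11166649] ([-0.0148, 0.0006, 0.0019], [-0.0015, 0.0057, 0.0586])
```

View pics/a.png

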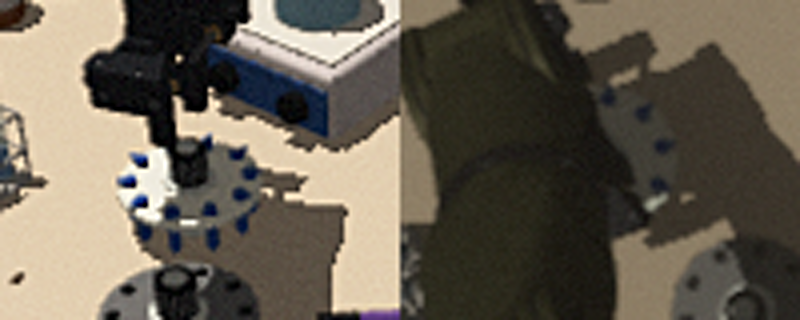

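The gripper is above the carousel with the grip just below its fingers, and nothing is touching. The pose is still settling, so I'll hold and re-measure before going down.

>>> carry_out([
  {"rot":[0,0,0],"xyz":[0,0,0],"grip":110},
  {"rot":[0,0,0],"xyz":[0,0,0],"grip":110},
  {"rot":[0,0,0],"xyz":[0,0,0],"grip":110},
])

```text
clock: 1.78
tool_pos: [0.6013, 0.2829, 0.1219]
eef_rot: [0.536, 0.844, 0.002, 0.001]
contact_force: [0.3, -0.6, -0.2]
opening: 0.568
finger_force: 0.0
```

```bash
python3 -c "
from h import *
print(r.get_state()['tool_pos'],r.get_state()['contact_force'],delta((.6,.279,.053),tool((0,0,1),25)))"
```

```text
[0.60125035 0.28292729 0.12188808] [ 0.25106209 -0.58950683 -0.18960247] ([0.0054, -0.0005, 0.0034], [-0.0031, -0.0032, 0.0689])
```

>>> carry_out([
  {"rot":[0,0,0],"xyz":[0,0,0.008],"grip":110},
  {"rot":[0,0,0],"xyz":[0,0,0.02],"grip":110},
  {"rot":[0,0,0],"xyz":[0,0,0.034],"grip":110},
  {"rot":[0,0,0],"xyz":[0,0,0.046],"grip":110},
  {"rot":[0,0,0],"xyz":[0,0,0.054],"grip":110},
  {"rot":[0,0,0],"xyz":[0,0,0.06],"grip":110},
  {"rot":[0,0,0],"xyz":[0,0,0.063],"grip":110},
  {"rot":[0,0,0],"xyz":[0,0,0.063],"grip":110},
])

```text
clock: 2.45
tool_pos: [0.5992, 0.2812, 0.0546]
eef_rot: [0.536, 0.844, -0.001, -0.0]
contact_force: [-0.4, 0.0, -0.2]
opening: 0.573
finger_force: 0.0
```

>>> carry_out([
  {"rot":[0,0,0],"xyz":[0,0,0],"grip":110},
  {"rot":[0,0,0],"xyz":[0,0,0],"grip":110},
  {"rot":[0,0,0],"xyz":[0,0,0],"grip":110},
])

```text
clock: 2.7
tool_pos: [0.6001, 0.2816, 0.0564]
eef_rot: [0.536, 0.844, 0.001, 0.0]
contact_force: [0.1, -0.5, 0.3]
opening: 0.571
finger_force: 0.0
```

```bash
python3 -c "
from h import *
s=r.snapshot('side')
print(r.get_state()['tool_pos'],r.get_state()['contact_force'],delta((.6,.279,.053),tool((0,0,1),25)))"
```

```text
[0.60007133 0.28164268 0.05632682] [ 0.30695592 -0.33172571 -1.20809291] ([0.0011, -0.0001, 0.0027], [-0.0024, -0.0012, 0.0033])
```

>>> carry_out([
  {"rot":[0,0,0],"xyz":[-0.002,-0.001,0.002],"grip":110},
  {"rot":[0,0,0],"xyz":[-0.002,-0.001,0.002],"grip":150},
  {"rot":[0,0,0],"xyz":[-0.002,-0.001,0.002],"grip":180},
  {"rot":[0,0,0],"xyz":[-0.002,-0.001,0.002],"grip":220},
  {"rot":[0,0,0],"xyz":[-0.002,-0.001,0.002],"grip":220},
  {"rot":[0,0,0],"xyz":[-0.002,-0.001,0.002],"grip":220},
  {"rot":[0,0,0],"xyz":[-0.002,-0.001,0.002],"grip":220},
], squeeze=40)

```text
clock: 3.33
tool_pos: [0.5998, 0.2792, 0.0538]
eef_rot: [0.536, 0.844, 0.0, 0.0]
contact_force: [1.0, 0.0, -0.2]
opening: 0.372
finger_force: 40.0
```

>>> carry_out([
  {"rot":[0,0,0],"xyz":[0,0,-0.005],"grip":220},
  {"rot":[0,0,0],"xyz":[0,0,-0.015],"grip":220},
  {"rot":[0,0,0],"xyz":[0,0,-0.03],"grip":220},
  {"rot":[0,0,0],"xyz":[0,0,-0.055],"grip":220},
  {"rot":[0,0,0],"xyz":[0,0,-0.085],"grip":220},
  {"rot":[0,0,0],"xyz":[0,0,-0.12],"grip":220},
  {"rot":[0,0,0],"xyz":[0,0,-0.155],"grip":220},
  {"rot":[0,0,0],"xyz":[0,0,-0.19],"grip":220},
])

```text
clock: 4.0
tool_pos: [0.5989, 0.2789, 0.2459]
eef_rot: [0.536, 0.844, -0.0, -0.0]
contact_force: [-0.2, 0.4, -2.7]
opening: 0.375
finger_force: 40.0
```

```bash
python3 -c "
from h import *
A=tool(NZ,-21)
for d in(.10,):print(r.get_state()['q'].round(2),r.get_state()['tool_pos'],NZ,SEAT+NZ*(d+.054),delta(SEAT+NZ*(d+.054),A))"
```

```text
[-0.51  0.73  0.01  1.44 -0.01  0.97 -0.06] [0.59886784 0.27891452 0.24590738] [-0.57121582  0.05198471  0.81915204] [ 0.48203276 -0.20829435  0.26114941] ([-0.6274, -0.0618, 0.8348], [-0.3913, -0.3129, -0.0151])
```

>>> carry_out([
  {"rot":[-0.025,-0.0025,0.033],"xyz":[-0.012,-0.009,0],"grip":220},
  {"rot":[-0.075,-0.0075,0.1],"xyz":[-0.035,-0.028,-0.001],"grip":220},
  {"rot":[-0.138,-0.0138,0.184],"xyz":[-0.063,-0.05,-0.002],"grip":220},
  {"rot":[-0.206,-0.02,0.275],"xyz":[-0.094,-0.075,-0.004],"grip":220},
  {"rot":[-0.275,-0.027,0.367],"xyz":[-0.125,-0.1,-0.005],"grip":220},
  {"rot":[-0.344,-0.034,0.459],"xyz":[-0.156,-0.125,-0.006],"grip":220},
  {"rot":[-0.413,-0.04,0.55],"xyz":[-0.187,-0.15,-0.007],"grip":220},
  {"rot":[-0.475,-0.047,0.63],"xyz":[-0.218,-0.175,-0.008],"grip":220},
])

```text
clock: 4.67
tool_pos: [0.5333, 0.0057, 0.262]
eef_rot: [0.757, 0.615, 0.172, 0.136]
contact_force: [6.3, -1.2, -1.5]
opening: 0.376
finger_force: 40.0
```

```bash
python3 -c "
from h import *
A=tool(NZ,-21);s=r.get_state();print(s['q'].round(2),s['tool_pos'])
print(delta(SEAT+NZ*(.1+.054),A))"
```

```text
[-0.21  0.42  0.12  2.24 -0.17  0.04 -0.15] [0.53330858 0.00565974 0.26198265]
([-0.1769, -0.0055, 0.2022], [-0.2188, -0.0015, -0.0226])
```

The tilt has driven joint 6 to its lower limit. I'll fit a quick kinematic model to the recorded states, so I can choose a reachable wrist configuration before going on.

```bash
cat > kin.py <<'E'
from h import *
import itertools,json
S=r.get_state()
D=[([-1.30518356,.68992328,-.19454018,1.56623521,.15730075,.90250627,-.21506894],[.14348977,.60771784,.23797757],[.115586,.9932971,-.000839,-.0000428]),
([-.88,.63,.03,1.7,-.02,.81,-.4],[.4152,.4121,.2385],[.538,.843,0,0]),
([-.51,.73,.01,1.44,-.01,.97,-.06],[.5989,.2789,.2459],[.536,.844,0,0]),
([-.21,.42,.12,2.24,-.17,.04,-.15],[.5333,.0057,.2620],[.757,.615,.172,.136])]
def fk(q,p,s):
    L=p[2:];T=R.from_euler('z',s[0]*q[0]+p[0]);x=np.array([0,0,L[0]])
    T=T*R.from_euler('y',q[1]);T=T*R.from_euler('z',s[1]*q[2]);x=x+T.apply([L[4],0,L[1]])
    T=T*R.from_euler('y',q[3]);T=T*R.from_euler('z',s[2]*q[4]);x=x+T.apply([L[5],0,L[2]])
    T=T*R.from_euler('y',q[5]);T=T*R.from_euler('z',s[3]*q[6]+p[1]);x=x+T.apply([0,0,L[3]])
    return x,T
def fit():
    best=None
    for s in itertools.product((1,-1),repeat=4):
      for c7 in(-1.57,0,1.57,3.14):
        def res(p):
            o=[]
            for q,x,e in D:
                X,T=fk(q,p,s);o+=list((X-x)*3)+list((T.inv()*R.from_quat(e)).as_rotvec())
            return np.array(o+[.02*p[6],.02*p[7]])
        f=least_squares(res,[0,c7,.34,.4,.4,.25,0,0])
        if best is None or f.cost<best[0]: best=(f.cost,s,f.x,f.fun)
    return best
if __name__=="__main__":
    b=fit();print(b[0],b[1],b[2].round(3),np.abs(b[3]).max());json.dump([b[1],b[2].tolist()],open("kin.json","w"))
E
python3 kin.py
```

```text
0.0007823269810421477 (-1, -1, -1, -1) [-0.075  1.499  0.337  0.554  0.336  0.316  0.01  -0.009] 0.03067515219540955
```

```bash
cat >> kin.py <<'E'
LO=np.array([-3.01,-.46,-1.47,.13,-1,.04,-2.66]);HI=np.array([3.01,2.08,1.51,2.56,4.14,2.09,2.66])
def ik(p,T,q0,K):
    s,par=K
    def res(q):
        X,Tm=fk(q,par,s);return np.concatenate([(X-p)*10,(Tm.inv()*T).as_rotvec()*3,.01*(q-q0)])
    f=least_squares(res,np.clip(q0,LO+.03,HI-.03),bounds=(LO+.02,HI-.02));return f.x,np.abs(res(f.x)[:6]).max()
E
python3 - <<'E'
from kin import *
K=json.load(open("kin.json"));q=S['q']
for az in range(-110,251,30):
    for q5,q3 in((-.2,0),(3.0,0),(1.5,.5),(1.5,-.5)):
        o=[]
        for d in(.1,0):
            q0=q.copy();q0[4]=q5;q0[2]=q3;q0[6]=0;q0[5]=.3
            a=ik(SEAT+NZ*(d+.054),tool(NZ,az),q0,K);o.append((a[0].round(2).tolist(),round(a[1],3)))
        if max(x[1] for x in o)<.03: print(az,q5,q3,o)
E
```

```text
-110 3.0 0 [([0.43, 0.43, 0.06, 2.34, 4.12, 0.34, 0.71], np.float64(0.0)), ([0.27, 0.67, 0.22, 2.28, 3.92, 0.52, 0.86], np.float64(0.0))]
-110 1.5 0.5 [([0.75, 0.45, -0.39, 2.33, 3.54, 0.19, 1.31], np.float64(0.0)), ([0.48, 0.66, -0.09, 2.27, 3.6, 0.4, 1.22], np.float64(0.0))]
-110 1.5 -0.5 [([0.81, 0.47, -0.47, 2.33, 3.32, 0.18, 1.53], np.float64(0.0)), ([0.6, 0.67, -0.28, 2.27, 3.32, 0.36, 1.51], np.float64(0.0))]
-80 3.0 0 [([0.43, 0.43, 0.06, 2.34, 4.12, 0.34, 1.15], np.float64(0.0)), ([0.2, 0.69, 0.33, 2.28, 4.0, 0.57, 1.2], np.float64(0.0))]
-80 1.5 -0.5 [([0.75, 0.45, -0.39, 2.33, 3.53, 0.19, 1.74], np.float64(0.0)), ([0.52, 0.66, -0.16, 2.27, 3.5, 0.38, 1.76], np.float64(0.0))]
-50 3.0 0 [([0.43, 0.43, 0.06, 2.34, 4.12, 0.34, 1.62], np.float64(0.0)), ([0.14, 0.7, 0.44, 2.28, 4.06, 0.63, 1.59], np.float64(0.0))]
-50 1.5 0.5 [([1.18, 0.69, -1.13, 2.35, 2.01, 0.46, -2.53], np.float64(0.0)), ([1.04, 0.95, -1.11, 2.28, 2.16, 0.69, -2.59], np.float64(0.0))]
-50 1.5 -0.5 [([1.22, 0.76, -1.27, 2.35, 1.91, 0.59, -2.43], np.float64(0.0)), ([1.09, 1.05, -1.26, 2.28, 2.07, 0.83, -2.48], 
[... 4220 characters left out ...]
)]
220 1.5 0.5 [([0.82, 0.47, -0.5, 2.33, 3.26, 0.18, 1.12], np.float64(0.0)), ([0.58, 0.67, -0.25, 2.27, 3.36, 0.36, 1.0], np.float64(0.0))]
220 1.5 -0.5 [([0.87, 0.48, -0.55, 2.33, 3.09, 0.18, 1.29], np.float64(0.0)), ([0.67, 0.69, -0.39, 2.27, 3.12, 0.35, 1.26], np.float64(0.0))]
250 3.0 0 [([0.43, 0.43, 0.06, 2.34, 4.12, 0.34, 0.71], np.float64(0.0)), ([0.27, 0.67, 0.22, 2.28, 3.92, 0.52, 0.86], np.float64(0.0))]
250 1.5 0.5 [([0.75, 0.45, -0.39, 2.33, 3.54, 0.19, 1.31], np.float64(0.0)), ([0.48, 0.66, -0.09, 2.27, 3.6, 0.4, 1.22], np.float64(0.0))]
250 1.5 -0.5 [([0.81, 0.47, -0.47, 2.33, 3.32, 0.18, 1.53], np.float64(0.0)), ([0.6, 0.67, -0.28, 2.27, 3.32, 0.36, 1.51], np.float64(0.0))]
```

```bash
cat > flip.py <<'E'
from kin import *
import sys
K=json.load(open("kin.json"));s,par=K;q=S['q'].copy()
az=float(sys.argv[1]);d=.11
P,T=SEAT+NZ*(d+.054),tool(NZ,az)
q0=q.copy();q0[4:]=[2.9,.2,-.4] if q[4]<2 else q[4:]
qt,e=ik(P,T,q0,K);print("q",q.round(2),"qt",qt.round(2),e)
X0,T0=fk(q,par,s);print("model err",np.abs(X0-S['tool_pos']).max(),(T0.inv()*R.from_quat(S['eef_rot'])).magnitude())
t=np.linspace(0,1,81);f5=(qt[4]-q[4])
W=[]
for u in t:
    w=q+(qt-q)*u
    if f5>.5: w[5]=max(w[5],min(.45,q[5]+abs(f5)*u*1.2,qt[5]+abs(f5)*(1-u)*1.0))
    W.append(w)
last=T0;n=0;lp=X0
for w in W[1:]:
    X,Tm=fk(w,par,s)
    if (last.inv()*Tm).magnitude()>np.radians(12) or np.linalg.norm(X-lp)>.07 or w is W[-1]:
        print((T0.inv()*Tm).as_rotvec().round(3).tolist(),T0.inv().apply(X-X0).round(3).tolist(),"z%.3f"%X[2],w.round(2).tolist());last=Tm;lp=X;n+=1
        if n==4:break
E
python3 flip.py 120
```

```text
q [-0.21  0.42  0.12  2.24 -0.17  0.04 -0.15] qt [ 0.89  0.46 -0.58  2.33  3.09  0.15 -0.65] 0.00011208820755425873
model err 0.004734842020280971 0.032433467991031736
[0.202, -0.035, -0.11] [-0.025, -0.062, -0.005] z0.236 [-0.15, 0.43, 0.08, 2.24, -0.01, 0.24, -0.17]
[0.398, -0.1, -0.218] [-0.066, -0.116, -0.023] z0.226 [-0.1, 0.43, 0.05, 2.25, 0.15, 0.43, -0.2]
[0.407, -0.171, -0.436] [-0.121, -0.107, -0.024] z0.228 [0.01, 0.43, -0.02, 2.26, 0.48, 0.45, -0.25]
[0.386, -0.232, -0.656] [-0.17, -0.087, -0.024] z0.233 [0.12, 0.43, -0.09, 2.27, 0.81, 0.45, -0.3]
```

>>> carry_out([
  {"rot":[0.1,-0.018,-0.055],"xyz":[-0.005,-0.02,-0.015],"grip":220},
  {"rot":[0.2,-0.035,-0.11],"xyz":[-0.01,-0.04,-0.03],"grip":220},
  {"rot":[0.3,-0.07,-0.165],"xyz":[-0.02,-0.055,-0.045],"grip":220},
  {"rot":[0.4,-0.1,-0.22],"xyz":[-0.03,-0.07,-0.06],"grip":220},
  {"rot":[0.405,-0.135,-0.325],"xyz":[-0.04,-0.07,-0.065],"grip":220},
  {"rot":[0.405,-0.17,-0.435],"xyz":[-0.05,-0.07,-0.07],"grip":220},
  {"rot":[0.395,-0.2,-0.545],"xyz":[-0.06,-0.065,-0.07],"grip":220},
  {"rot":[0.385,-0.23,-0.655],"xyz":[-0.07,-0.06,-0.07],"grip":220},
])

```text
clock: 5.33
tool_pos: [0.4433, -0.0494, 0.2958]
eef_rot: [0.544, 0.828, -0.082, 0.111]
contact_force: [0.3, -0.4, -2.9]
opening: 0.374
finger_force: 40.0
```

```bash
python3 flip.py 120; python3 -c "
from h import *
print(r.get_state()['tool_pos'])"
```

```text
q [-0.37  0.36  0.25  2.12  0.31  0.64  0.02] qt [ 0.88  0.46 -0.56  2.33  3.13  0.15 -0.69] 0.0001300182708809937
model err 0.017781874528201583 0.020569460836370068
[-0.003, -0.151, -0.153] [-0.071, -0.008, 0.018] z0.295 [-0.22, 0.37, 0.15, 2.14, 0.66, 0.58, -0.07]
[-0.034, -0.279, -0.339] [-0.133, -0.007, 0.031] z0.299 [-0.04, 0.38, 0.04, 2.17, 1.05, 0.51, -0.16]
[-0.087, -0.371, -0.538] [-0.174, -0.0, 0.042] z0.300 [0.13, 0.4, -0.07, 2.2, 1.44, 0.45, -0.26]
[-0.107, -0.469, -0.731] [-0.213, -0.004, 0.047] z0.305 [0.3, 0.41, -0.19, 2.23, 1.83, 0.45, -0.36]
[ 0.443335   -0.04942752  0.29576756]
```

>>> carry_out([
  {"rot":[0,-0.075,-0.077],"xyz":[-0.016,0,0],"grip":220},
  {"rot":[0,-0.15,-0.153],"xyz":[-0.032,0,0],"grip":220},
  {"rot":[-0.018,-0.215,-0.245],"xyz":[-0.048,0,0],"grip":220},
  {"rot":[-0.034,-0.28,-0.34],"xyz":[-0.064,0,0],"grip":220},
  {"rot":[-0.06,-0.325,-0.44],"xyz":[-0.08,0,0],"grip":220},
  {"rot":[-0.087,-0.37,-0.54],"xyz":[-0.096,0,0],"grip":220},
  {"rot":[-0.097,-0.42,-0.635],"xyz":[-0.112,0,0],"grip":220},
  {"rot":[-0.107,-0.47,-0.73],"xyz":[-0.128,0,0],"grip":220},
])

```text
clock: 6.0
tool_pos: [0.4882, -0.1544, 0.3281]
eef_rot: [0.218, 0.917, -0.187, 0.278]
contact_force: [0.3, -0.0, -2.4]
opening: 0.374
finger_force: 40.0
```

```bash
python3 flip.py 120; python3 -c "
from h import *
print(r.get_state()['tool_pos'])"
```

```text
q [-0.57  0.38  0.65  2.33  1.51  0.26 -0.35] qt [ 0.87  0.45 -0.54  2.33  3.21  0.15 -0.77] 0.0001541887569896483
model err 0.01924832969214707 0.049441276960020146
[0.147, -0.066, -0.127] [-0.029, -0.061, 0.021] z0.330 [-0.38, 0.39, 0.49, 2.33, 1.74, 0.45, -0.41]
[0.04, -0.107, -0.316] [-0.047, -0.062, 0.06] z0.310 [-0.03, 0.41, 0.2, 2.33, 2.15, 0.45, -0.51]
[-0.101, -0.186, -0.468] [-0.063, -0.057, 0.083] z0.300 [0.31, 0.43, -0.08, 2.33, 2.55, 0.45, -0.61]
[-0.248, -0.292, -0.589] [-0.074, -0.053, 0.083] z0.306 [0.63, 0.44, -0.35, 2.33, 2.94, 0.43, -0.7]
[ 0.48816994 -0.15443062  0.32810154]
```

Run:
```python
import kin;from kin import *
# refit with further states
D+= [(S['q'],S['tool_pos'],S['eef_rot']),([-.37,.36,.25,2.12,.31,.64,.02],[.4433,-.0494,.2958],[.544,.828,-.082,.111])]
b=fit();print(b[0],b[2].round(3));K=[b[1],b[2].tolist()];json.dump(K,open("kin.json","w"))
q=S['q']
for az in range(40,200,20):
  for d in(.11,0):
    a=ik(SEAT+NZ*(d+.054),tool(NZ,az),q,K);print(az,d,a[0].round(2),round(a[1],3),delta(SEAT+NZ*(d+.054),tool(NZ,az),S) if d else '')
```

```text
0.0030185180208487667 [-0.074  1.502  0.383  0.535  0.345  0.322  0.028  0.004]
40 0.11 [ 1.14  0.58 -0.95  2.42  2.37  0.34 -1.1 ] 0.0 ([-0.4227, 0.1392, 0.438], [0.0279, -0.0375, 0.0652])
40 0 [ 0.94  0.82 -0.8   2.33  2.55  0.52 -1.22] 0.0 
60 0.11 [ 1.12  0.56 -0.9   2.42  2.45  0.32 -0.86] 0.0 ([-0.4362, 0.0693, 0.1222], [0.0279, -0.0375, 0.0652])
60 0 [ 0.91  0.8  -0.74  2.33  2.62  0.49 -0.98] 0.0 
80 0.11 [ 1.09  0.55 -0.86  2.42  2.53  0.3  -0.65] 0.0 ([-0.4419, 0.0048, -0.1661], [0.0279, -0.0375, 0.0652])
80 0 [ 0.88  0.78 -0.68  2.33  2.7   0.47 -0.78] 0.0 
100 0.11 [ 1.07  0.53 -0.81  2.42  2.62  0.28 -0.45] 0.0 ([-0.4413, -0.059, -0.4491], [0.0279, -0.0375, 0.0652])
100 0 [ 0.84  0.76 -0.63  2.33  2.78  0.45 -0.58] 0.0 
120 0.11 [ 1.04  0.52 -0.76  2.42  2.72  0.27 -0.25] 0.0 ([-0.4338, -0.1273, -0.7489], [0.0279, -0.0375, 0.0652])
120 0 [ 0.8   0.75 -0.56  2.33  2.88  0.44 -0.39] 0.0 
140 0.11 [ 1.    0.5  -0.7   2.42  2.86  0.26 -0.04] 0.0 ([-0.4167, -0.2049, -1.086], [0.0279, -0.0375, 0.0652])
140 0 [ 0.75  0.73 -0.48  2.33  3.01  0.43 -0.18] 0.0 
160 0.11 [ 0.95  0.48 -0.63  2.42  3.03  0.25  0.18] 0.0 ([-0.3851, -0.2945, -1.47], [0.0279, -0.0375, 0.0652])
160 0 [ 0.69  0.71 -0.38  2.33  3.17  0.42  0.04] 0.0 
180 0.11 [ 0.89  0.46 -0.53  2.42  3.25  0.25  0.39] 0.0 ([-0.3351, -0.3924, -1.8834], [0.0279, -0.0375, 0.0652])
180 0 [ 0.6   0.69 -0.24  2.33  3.36  0.44  0.25] 0.0
```

>>> carry_out([
  {"rot":[-0.05,-0.01,-0.08],"xyz":[0,-0.005,0.004],"grip":220},
  {"rot":[-0.1,-0.02,-0.16],"xyz":[0,-0.01,0.008],"grip":220},
  {"rot":[-0.16,-0.025,-0.22],"xyz":[0,-0.015,0.012],"grip":220},
  {"rot":[-0.22,-0.03,-0.28],"xyz":[0.005,-0.02,0.016],"grip":220},
  {"rot":[-0.28,-0.04,-0.34],"xyz":[0.01,-0.025,0.02],"grip":220},
  {"rot":[-0.34,-0.045,-0.4],"xyz":[0.015,-0.03,0.025],"grip":220},
  {"rot":[-0.4,-0.055,-0.44],"xyz":[0.02,-0.035,0.03],"grip":220},
  {"rot":[-0.44,-0.059,-0.45],"xyz":[0.028,-0.0375,0.03],"grip":220},
])

```text
clock: 6.67
tool_pos: [0.4693, -0.1891, 0.2991]
eef_rot: [-0.009, 0.954, -0.086, 0.286]
contact_force: [0.3, 0.4, -3.5]
opening: 0.374
finger_force: 40.0
```

Run:
```python
from kin import *
print(S['q'].round(2),S['tool_pos'].round(4),delta(SEAT+NZ*(.11+.054),tool(NZ,100),S))
```

```text
[ 0.48  0.32 -0.24  2.39  2.69  0.19 -0.81] [ 0.4693 -0.1891  0.2991] ([-0.105, -0.0331, -0.0746], [0.0116, -0.0131, 0.0312])
```

>>> carry_out([
  {"rot":[-0.03,-0.01,-0.02],"xyz":[0.003,-0.004,0.008],"grip":220},
  {"rot":[-0.06,-0.02,-0.045],"xyz":[0.006,-0.008,0.016],"grip":220},
  {"rot":[-0.09,-0.03,-0.065],"xyz":[0.009,-0.011,0.025],"grip":220},
  {"rot":[-0.105,-0.033,-0.075],"xyz":[0.0116,-0.013,0.031],"grip":220},
  {"rot":[-0.105,-0.033,-0.075],"xyz":[0.0116,-0.013,0.031],"grip":220},
  {"rot":[-0.105,-0.033,-0.075],"xyz":[0.0116,-0.013,0.031],"grip":220},
  {"rot":[-0.105,-0.033,-0.075],"xyz":[0.0116,-0.013,0.031],"grip":220},
  {"rot":[-0.105,-0.033,-0.075],"xyz":[0.0116,-0.013,0.031],"grip":220},
])

```text
clock: 7.33
tool_pos: [0.4764, -0.2067, 0.2692]
eef_rot: [-0.061, 0.952, -0.047, 0.296]
contact_force: [0.2, -0.3, -3.0]
opening: 0.373
finger_force: 40.0
```

Run:
```python
from kin import *
t=r.snapshot('top');s=r.snapshot('side');S=r.get_state()
print(S['q'].round(2),S['tool_pos'].round(4),delta(SEAT+NZ*(.11+.054),tool(NZ,100),S))
print(proj('side',SEAT+NZ*.11),proj('top',SEAT+NZ*.11))
cv2.imwrite("pics/s1.png",s[:,:,::-1]);cv2.imwrite("pics/t1.png",t[:,:,::-1])
cv2.imwrite('pics/b.png',cv2.resize(np.hstack([s[150:290,310:450],t[120:260,320:460]])[:,:,::-1],(800,400),interpolation=cv2.INTER_CUBIC))
```

```text
[ 0.8   0.45 -0.52  2.37  2.93  0.21 -0.83] [ 0.4765 -0.2067  0.2692] ([-0.0009, -0.0018, 0.0002], [0.0002, -0.0011, -0.0002])
[[375.26261175 212.76100414]] [[397.32025202 203.90587656]]
```

View pics/b.png

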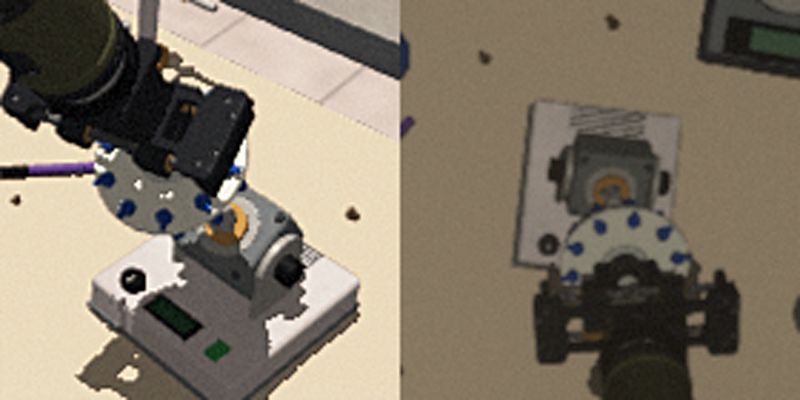

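The carousel is held in line above the spindle. The caps are visible in both views, so I'll check its centre against the spindle axis.

```bash
cat > caps.py <<'E'
from h import *
import sys
k=sys.argv[1];tp=np.array(eval(sys.argv[2]));TR=tool(NZ,100)
pt=tp-NZ*.002
for n in("side","top"):
    im=cv2.imread(f"pics/{n[0]}{k}.png");c=proj(n,pt)[0].astype(int)
    m=hsv(im,(105,100,30),(130,255,255),(c[0]-35,c[1]-35,70,70))
    _,_,st,ce=cv2.connectedComponentsWithStats(m);ce=ce[1:][st[1:,4]>=4]
    w=TR.inv().apply(plane(n,ce,pt,NZ)-pt)[:,:2]
    rr=np.hypot(*w.T);w=w[(rr>.043)&(rr<.063)]
    f=least_squares(lambda v:np.hypot(w[:,0]-v[0],w[:,1]-v[1])-.053,[0,0],loss='soft_l1',f_scale=.001)
    a=np.degrees(np.arctan2(w[:,1]-f.x[1],w[:,0]-f.x[0]))
    print(n,"offset tool xy mm",(f.x*1000).round(1),"res",(f.fun*1000).round(1),"ang",(a).round(0),(a%36).round(0))
E
python3 caps.py 1 "[.4765,-.2067,.2692]"
```

```text
side offset tool xy mm [0.2 0.3] res [ 1.3  5.4  0.1 -0.2 -0.   0.1] ang [ 81. -98.  49. -63.  12. -25.] [ 9. 10. 13.  9. 12. 11.]
top offset tool xy mm [-0.4  1.2] res [ 0.1 -0.7  0.3  0.5  1.1  1.5] ang [-169.  155. -132.  118.  -96.   81.] [11. 11. 12. 10. 12.  9.]
```

>>> carry_out([
  {"rot":[0,0,0],"xyz":[0,-0.001,0.005],"grip":220},
  {"rot":[0,0,0],"xyz":[0,-0.001,0.015],"grip":220},
  {"rot":[0,0,0],"xyz":[0,-0.001,0.028],"grip":220},
  {"rot":[0,0,0],"xyz":[0,-0.001,0.041],"grip":220},
  {"rot":[0,0,0],"xyz":[0,-0.001,0.053],"grip":220},
  {"rot":[0,0,0],"xyz":[0,-0.001,0.062],"grip":220},
  {"rot":[0,0,0],"xyz":[0,-0.001,0.068],"grip":220},
  {"rot":[0,0,0],"xyz":[0,-0.001,0.07],"grip":220},
])

```text
clock: 8.1
tool_pos: [0.5167, -0.2119, 0.2101]
eef_rot: [-0.06, 0.952, -0.046, 0.296]
contact_force: [0.1, -0.5, -1.8]
opening: 0.372
finger_force: 40.0
```

```bash
cat > st.py <<'E'
from h import *
S=r.get_state();T=R.from_quat(S['eef_rot']);A=tool(NZ,100)
o=A.inv().apply(S['tool_pos']-SEAT)*1000
print("t%.2f"%S['clock'],"xy mm",o[:2].round(1),"d %.1f"%(-o[2]-53.7),"rot deg",np.degrees((A.inv()*T).as_rotvec()).round(1),"F tool",T.inv().apply(S['contact_force']).round(1),"M",T.inv().apply(S['moment']).round(2),"q",S['q'].round(2))
E
python3 st.py
python3 - <<'E'
from h import *
s=r.snapshot('side');t=r.snapshot('top')
cv2.imwrite("pics/s2.png",s[:,:,::-1]);cv2.imwrite("pics/t2.png",t[:,:,::-1])
E
python3 st.py; python3 caps.py 2 "r.get_state()['tool_pos']"
```

```text
t8.10 xy mm [ 0.8 -0.2] d 38.5 rot deg [-0.   0.2  0.1] F tool [ 1.  -0.3  1.6] M [-0.2   0.9   0.08] q [ 0.71  0.61 -0.45  2.34  2.91  0.36 -0.8 ]
t8.20 xy mm [ 0.8 -0.4] d 39.4 rot deg [0.  0.2 0.1] F tool [ 1.2 -0.6  1.9] M [-0.21  0.86  0.01] q [ 0.71  0.61 -0.45  2.34  2.91  0.36 -0.8 ]
side offset tool xy mm [-0.2 -0.4] res [ 7.9  1.5  0.8  6.8  0.3  0.7 -0.1] ang [-170.   80.   48.  -98.  -62.   12.  -25.] [10.  8. 12. 10. 10. 12. 11.]
top offset tool xy mm [-0.9  1.6] res [-0.3 -0.3  0.7  0.5  1.2  1.9] ang [-169.  154. -132.  117.  -95.   81.] [11. 10. 12.  9. 13.  9.]
```

>>> carry_out([
  {"rot":[0,0,0],"xyz":[-0.0005,0,0.002],"grip":220},
  {"rot":[0,0,0],"xyz":[-0.0005,0,0.004],"grip":220},
  {"rot":[0,0,0],"xyz":[-0.0005,0,0.006],"grip":220},
  {"rot":[0,0,0],"xyz":[-0.0005,0,0.008],"grip":220},
  {"rot":[0,0,0],"xyz":[-0.0005,0,0.01],"grip":220},
  {"rot":[0,0,0],"xyz":[-0.0005,0,0.011],"grip":220},
  {"rot":[0,0,0],"xyz":[-0.0005,0,0.011],"grip":220},
])

```text
clock: 8.78
tool_pos: [0.5229, -0.2127, 0.2023]
eef_rot: [-0.06, 0.952, -0.047, 0.296]
contact_force: [-1.1, 0.3, -2.8]
opening: 0.377
finger_force: 40.0
```

```bash
python3 st.py
```

```text
t8.78 xy mm [ 0.2 -0.6] d 28.5 rot deg [0.  0.1 0.1] F tool [2.4 0.8 1.6] M [-0.28  0.85 -0.02] q [ 0.69  0.63 -0.45  2.33  2.91  0.37 -0.8 ]
```

>>> carry_out([
  {"rot":[0,0,0],"xyz":[0,0,0.001],"grip":220},
  {"rot":[0,0,0],"xyz":[0,0,0.002],"grip":220},
  {"rot":[0,0,0],"xyz":[0,0,0.003],"grip":220},
  {"rot":[0,0,0],"xyz":[0,0,0.004],"grip":220},
  {"rot":[0,0,0],"xyz":[0,0,0.005],"grip":220},
  {"rot":[0,0,0],"xyz":[0,0,0.005],"grip":220},
])

```text
clock: 9.28
tool_pos: [0.5257, -0.2129, 0.1982]
eef_rot: [-0.06, 0.952, -0.047, 0.296]
contact_force: [0.5, 0.8, -3.2]
opening: 0.372
finger_force: 40.0
```

```bash
python3 st.py
```

```text
t9.28 xy mm [ 0.2 -0.6] d 23.6 rot deg [0.  0.1 0.1] F tool [1.3 1.2 2.9] M [-0.19  0.87  0.03] q [ 0.69  0.64 -0.45  2.33  2.91  0.38 -0.8 ]
```

>>> carry_out([
  {"rot":[0,0,0],"xyz":[0,0,0.001],"grip":220},
  {"rot":[0,0,0],"xyz":[0,0,0.002],"grip":220},
  {"rot":[0,0,0],"xyz":[0,0,0.003],"grip":220},
  {"rot":[0,0,0],"xyz":[0,0,0.003],"grip":220},
])

```text
clock: 9.62
tool_pos: [0.5272, -0.2131, 0.196]
eef_rot: [-0.06, 0.952, -0.047, 0.296]
contact_force: [-1.8, -0.3, 0.3]
opening: 0.375
finger_force: 40.0
```

```bash
python3 st.py
```

```text
t9.62 xy mm [ 0.4 -0.6] d 20.9 rot deg [0.1 0.1 0.1] F tool [ 1.3 -0.2 -1.2] M [-0.23  0.81 -0.02] q [ 0.69  0.65 -0.44  2.32  2.91  0.39 -0.8 ]
```

>>> carry_out([
  {"rot":[0,0,0],"xyz":[0,0,0.001],"grip":220},
  {"rot":[0,0,-0.05],"xyz":[0,0,0.001],"grip":220},
  {"rot":[0,0,-0.1],"xyz":[0,0,0.001],"grip":220},
  {"rot":[0,0,-0.15],"xyz":[0,0,0.001],"grip":220},
  {"rot":[0,0,-0.2],"xyz":[0,0,0.001],"grip":220},
  {"rot":[0,0,-0.2],"xyz":[0,0,0.001],"grip":220},
])

```text
clock: 10.12
tool_pos: [0.5271, -0.2131, 0.1957]
eef_rot: [-0.156, 0.941, -0.077, 0.29]
contact_force: [-7.5, 0.6, 8.9]
opening: 0.373
finger_force: 40.0
```

```bash
python3 st.py
```

```text
t10.12 xy mm [ 0.6 -0.6] d 20.7 rot deg [  0.1   0.2 -11.5] F tool [  1.    0.4 -11.6] M [-0.4   0.73  0.01] q [ 0.65  0.64 -0.39  2.33  2.99  0.38 -0.68]
```

>>> carry_out([
  {"rot":[0,0,-0.05],"xyz":[0,0,0],"grip":220},
  {"rot":[0,0,-0.1],"xyz":[0,0,0],"grip":220},
  {"rot":[0,0,-0.15],"xyz":[0,0,0],"grip":220},
  {"rot":[0,0,-0.2],"xyz":[0,0,0],"grip":220},
  {"rot":[0,0,-0.2],"xyz":[0,0,0],"grip":220},
])

```text
clock: 10.53
tool_pos: [0.5271, -0.2132, 0.1958]
eef_rot: [-0.249, 0.921, -0.105, 0.281]
contact_force: [-7.1, 0.6, 9.7]
opening: 0.375
finger_force: 40.0
```

```bash
python3 st.py
```

```text
t10.53 xy mm [ 0.5 -0.7] d 20.7 rot deg [  0.1   0.2 -23. ] F tool [  0.3   0.1 -12. ] M [-0.5   0.68  0.03] q [ 0.62  0.64 -0.34  2.33  3.07  0.38 -0.56]
```

>>> carry_out([
  {"rot":[0,0,-0.05],"xyz":[0,0,0],"grip":220},
  {"rot":[0,0,-0.1],"xyz":[0,0,0],"grip":220},
  {"rot":[0,0,-0.15],"xyz":[0,0,0],"grip":220},
  {"rot":[0,0,-0.2],"xyz":[0,0,0],"grip":220},
  {"rot":[0,0,-0.2],"xyz":[0,0,0],"grip":220},
])

```text
clock: 10.95
tool_pos: [0.5271, -0.2132, 0.1958]
eef_rot: [-0.34, 0.891, -0.133, 0.269]
contact_force: [-7.8, 0.1, 10.1]
opening: 0.375
finger_force: 40.0
```

```bash
python3 st.py
```

```text
t10.95 xy mm [ 0.5 -0.7] d 20.7 rot deg [  0.    0.2 -34.4] F tool [  0.9  -0.  -12.7] M [-0.62  0.58  0.05] q [ 0.59  0.63 -0.29  2.33  3.15  0.39 -0.45]
```

>>> carry_out([
  {"rot":[0,0,-0.05],"xyz":[0,0,0],"grip":220},
  {"rot":[0,0,-0.1],"xyz":[0,0,0],"grip":220},
  {"rot":[0,0,-0.15],"xyz":[0,0,0],"grip":220},
  {"rot":[0,0,-0.2],"xyz":[0,0,0],"grip":220},
  {"rot":[0,0,-0.2],"xyz":[0,0,0],"grip":220},
])

```text
clock: 11.37
tool_pos: [0.5272, -0.2133, 0.1958]
eef_rot: [-0.427, 0.853, -0.159, 0.254]
contact_force: [-7.0, 0.3, 9.0]
opening: 0.372
finger_force: 40.0
```

```bash
python3 st.py
```

```text
t11.37 xy mm [ 0.5 -0.8] d 20.7 rot deg [  0.    0.2 -45.9] F tool [  0.6   0.3 -11.4] M [-0.72  0.41 -0.  ] q [ 0.56  0.63 -0.24  2.33  3.23  0.39 -0.33]
```

>>> carry_out([
  {"rot":[0,0,-0.05],"xyz":[0,0,0],"grip":220},
  {"rot":[0,0,-0.1],"xyz":[0,0,0],"grip":220},
  {"rot":[0,0,-0.15],"xyz":[0,0,0],"grip":220},
  {"rot":[0,0,-0.2],"xyz":[0,0,0],"grip":220},
  {"rot":[0,0,-0.2],"xyz":[0,0,0],"grip":220},
])

```text
clock: 11.78
tool_pos: [0.5274, -0.2133, 0.1957]
eef_rot: [-0.51, 0.806, -0.183, 0.237]
contact_force: [-6.8, 0.1, 6.0]
opening: 0.378
finger_force: 40.0
```

```bash
python3 st.py
```

```text
t11.78 xy mm [ 0.4 -0.8] d 20.5 rot deg [  0.    0.2 -57.3] F tool [ 1.2  1.8 -8.8] M [-0.75  0.35  0.1 ] q [ 0.53  0.63 -0.19  2.33  3.3   0.4  -0.21]
```

>>> carry_out([
  {"rot":[0,0,-0.04],"xyz":[0,0,0],"grip":220},
  {"rot":[0,0,-0.08],"xyz":[0,0,0],"grip":220},
  {"rot":[0,0,-0.08],"xyz":[0,0,0],"grip":220},
])

```text
clock: 12.03
tool_pos: [0.5275, -0.2132, 0.1954]
eef_rot: [-0.542, 0.785, -0.192, 0.23]
contact_force: [-4.6, 0.3, 3.6]
opening: 0.373
finger_force: 40.0
```

```bash
python3 st.py
```

```text
t12.03 xy mm [ 0.4 -0.7] d 20.2 rot deg [ -0.    0.2 -61.9] F tool [ 0.6  1.6 -5.7] M [-0.87  0.2   0.05] q [ 0.51  0.63 -0.17  2.33  3.33  0.4  -0.16]
```

>>> carry_out([
  {"rot":[0,0,-0.03],"xyz":[0,0,0],"grip":220},
  {"rot":[0,0,-0.05],"xyz":[0,0,0.001],"grip":220},
  {"rot":[0,0,-0.05],"xyz":[0,0,0.002],"grip":220},
  {"rot":[0,0,-0.05],"xyz":[0,0,0.002],"grip":220},
])

```text
clock: 12.37
tool_pos: [0.5296, -0.2132, 0.1931]
eef_rot: [-0.561, 0.772, -0.198, 0.225]
contact_force: [0.5, -0.7, -2.4]
opening: 0.379
finger_force: 40.0
```

```bash
python3 st.py
```

```text
t12.37 xy mm [-0.1 -0.6] d 17.1 rot deg [ -0.    0.1 -64.7] F tool [0.8 0.7 2.2] M [-0.86  0.28  0.05] q [ 0.5   0.63 -0.16  2.33  3.35  0.41 -0.13]
```

>>> carry_out([
  {"rot":[0,0,-0.03],"xyz":[0,0,0.0015],"grip":220},
  {"rot":[0,0,-0.03],"xyz":[0,0,0.003],"grip":220},
  {"rot":[0,0,-0.03],"xyz":[0,0,0.0045],"grip":220},
  {"rot":[0,0,-0.03],"xyz":[0,0,0.006],"grip":220},
  {"rot":[0,0,-0.03],"xyz":[0,0,0.0075],"grip":220},
  {"rot":[0,0,-0.03],"xyz":[0,0,0.009],"grip":220},
  {"rot":[0,0,-0.03],"xyz":[0,0,0.01],"grip":220},
])

```text
clock: 12.95
tool_pos: [0.5349, -0.2138, 0.1851]
eef_rot: [-0.572, 0.763, -0.201, 0.222]
contact_force: [0.0, -0.1, -2.4]
opening: 0.378
finger_force: 40.0
```

```bash
python3 st.py
```

```text
t12.95 xy mm [ 0.3 -0.6] d 7.5 rot deg [ -0.1   0.2 -66.4] F tool [0.3 1.3 2. ] M [-0.88  0.16  0.07] q [ 0.49  0.66 -0.14  2.32  3.36  0.42 -0.1 ]
```

>>> carry_out([
  {"rot":[0,0,0],"xyz":[0,0,0.0015],"grip":220},
  {"rot":[0,0,0],"xyz":[0,0,0.003],"grip":220},
  {"rot":[0,0,0],"xyz":[0,0,0.0045],"grip":220},
  {"rot":[0,0,0],"xyz":[0,0,0.006],"grip":220},
  {"rot":[0,0,0],"xyz":[0,0,0.007],"grip":220},
  {"rot":[0,0,0],"xyz":[0,0,0.008],"grip":220},
  {"rot":[0,0,0],"xyz":[0,0,0.009],"grip":220},
  {"rot":[0,0,0],"xyz":[0,0,0.009],"grip":220},
])

```text
clock: 13.62
tool_pos: [0.539, -0.2143, 0.1787]
eef_rot: [-0.572, 0.763, -0.202, 0.222]
contact_force: [-7.2, 0.9, 8.4]
opening: 0.375
finger_force: 40.0
```

```bash
python3 st.py
```

```text
t13.62 xy mm [ 0.6 -0.7] d -0.1 rot deg [  0.    0.2 -66.4] F tool [  0.    1.1 -11.1] M [-0.72 -0.    0.04] q [ 0.48  0.67 -0.14  2.32  3.35  0.44 -0.1 ]
```

>>> carry_out([
  {"rot":[0,0,0],"xyz":[0,0,0.0005],"grip":220},
  {"rot":[0,0,0],"xyz":[0,0,0.001],"grip":220},
  {"rot":[0,0,0],"xyz":[0,0,0.0015],"grip":220},
  {"rot":[0,0,0],"xyz":[0,0,0.0015],"grip":220},
  {"rot":[0,0,0],"xyz":[0,0,0.0015],"grip":220},
])

```text
clock: 14.03
tool_pos: [0.5389, -0.2143, 0.1785]
eef_rot: [-0.572, 0.763, -0.202, 0.222]
contact_force: [-15.3, 2.6, 21.3]
opening: 0.374
finger_force: 40.0
```

```bash
python3 st.py;python3 - <<'E'
from h import *
s=r.snapshot('side');t=r.snapshot('top')
cv2.imwrite("pics/s3.png",s[:,:,::-1]);cv2.imwrite("pics/t3.png",t[:,:,::-1])
cv2.imwrite('pics/c.png',cv2.resize(np.hstack([s[170:270,330:430],t[140:240,350:450]])[:,:,::-1],(800,400),interpolation=cv2.INTER_CUBIC))
E
```

```text
t14.03 xy mm [ 0.7 -0.7] d -0.3 rot deg [  0.    0.2 -66.4] F tool [ -1.    0.7 -26.4] M [-0.47 -0.26  0.06] q [ 0.48  0.67 -0.14  2.32  3.35  0.44 -0.1 ]
```

View pics/c.png

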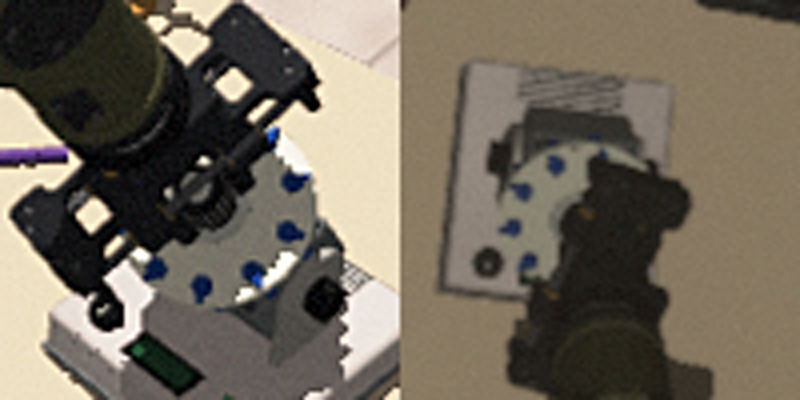

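The picture shows the carousel seated low on the gear head, and the hard stop at d≈0 gives a constant stiffness, so it is home. I'll ease the push, then open just enough to clear the caps.

>>> carry_out([
  {"rot":[0,0,0],"xyz":[0,0,-0.001],"grip":220},
  {"rot":[0,0,0],"xyz":[0,0,-0.002],"grip":220},
  {"rot":[0,0,0],"xyz":[0,0,-0.002],"grip":220},
  {"rot":[0,0,0],"xyz":[0,0,-0.002],"grip":150},
  {"rot":[0,0,0],"xyz":[0,0,-0.002],"grip":115},
  {"rot":[0,0,0],"xyz":[0,0,-0.002],"grip":115},
  {"rot":[0,0,0],"xyz":[0,0,-0.002],"grip":115},
])

```text
clock: 14.72
tool_pos: [0.5403, -0.2143, 0.1784]
eef_rot: [-0.572, 0.763, -0.202, 0.222]
contact_force: [-0.1, 0.5, 0.5]
opening: 0.545
finger_force: 0.0
```

```bash
python3 st.py
```

```text
t14.72 xy mm [-0.4 -0.8] d -1.1 rot deg [ -0.    0.1 -66.4] F tool [-0.5 -0.1 -0.5] M [-0.65  0.08  0.07] q [ 0.48  0.67 -0.14  2.31  3.35  0.43 -0.1 ]
```

>>> carry_out([
  {"rot":[0,0,0],"xyz":[0,0,-0.004],"grip":115},
  {"rot":[0,0,0],"xyz":[0,0,-0.012],"grip":115},
  {"rot":[0,0,0],"xyz":[0,0,-0.025],"grip":115},
  {"rot":[0,0,0],"xyz":[0,0,-0.04],"grip":115},
  {"rot":[0,0,0],"xyz":[0,0,-0.06],"grip":115},
  {"rot":[0,0,0],"xyz":[0,0,-0.08],"grip":115},
  {"rot":[0,0,0],"xyz":[0,0,-0.095],"grip":115},
  {"rot":[0,0,0],"xyz":[0,0,-0.1],"grip":115},
])

```text
clock: 15.38
tool_pos: [0.4813, -0.2092, 0.2622]
eef_rot: [-0.572, 0.763, -0.202, 0.222]
contact_force: [-0.3, -0.3, -0.6]
opening: 0.548
finger_force: 0.0
```

>>> carry_out([
  {"rot":[0,0,0],"xyz":[-0.03,0,0],"grip":115},
  {"rot":[0,0,0],"xyz":[-0.03,0,-0.02],"grip":115},
  {"rot":[0,0,0],"xyz":[-0.03,0,-0.03],"grip":115},
  {"rot":[0,0,0],"xyz":[-0.03,0,-0.03],"grip":115},
])

```text
clock: 15.72
tool_pos: [0.4728, -0.1773, 0.2895]
eef_rot: [-0.573, 0.763, -0.202, 0.223]
contact_force: [0.3, -0.5, 0.2]
opening: 0.551
finger_force: 0.0
```

```bash
python3 st.py;python3 - <<'E'
from h import *
s=r.snapshot('side');t=r.snapshot('top')
cv2.imwrite("pics/s4.png",s[:,:,::-1]);cv2.imwrite("pics/t4.png",t[:,:,::-1])
cv2.imwrite('pics/d.png',cv2.resize(np.hstack([s[170:270,330:430],t[140:240,350:450]])[:,:,::-1],(800,400),interpolation=cv2.INTER_CUBIC))
E
python3 caps.py 4 "SEAT+NZ*.054"
```

```text
t15.72 xy mm [-12.8  27.9] d 130.4 rot deg [  0.    0.1 -66.5] F tool [ 0.4 -0.5  0. ] M [-0.63  0.05  0.09] q [ 0.56  0.36 -0.27  2.39  3.39  0.19 -0.2 ]
side offset tool xy mm [1.1 0.4] res [1.4 1.7 1.1 1.2 0.8 0.9 1.2 1.1 1.4 1.5] ang [ 158.  122. -166. -130.   86.  -94.   50.   14.  -57.  -22.] [14. 14. 14. 14. 14. 14. 14. 14. 15. 14.]
top offset tool xy mm [2.7 1.9] res [0.1 0.2 0.6 0.  1.1 0.4 1.8] ang [-165.  158. -129.  122.  -93.   86.   50.] [15. 14. 15. 14. 15. 14. 14.]
```

View pics/d.png

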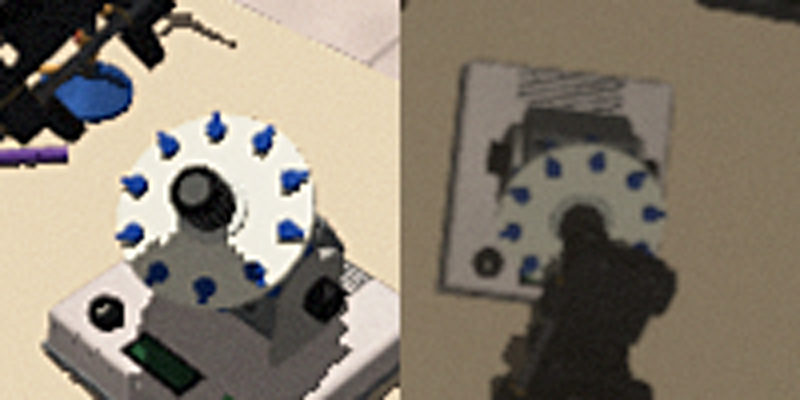

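The carousel is seated and released. As a last check, I'll triangulate matched caps to confirm the height above the collar.

Run:
```python
from h import *
TR=tool(NZ,100);pt=SEAT+NZ*.052;A={}
for n in("side","top"):
    im=cv2.imread(f"pics/{n[0]}4.png");c=proj(n,pt)[0].astype(int)
    m=hsv(im,(105,100,30),(130,255,255),(c[0]-35,c[1]-35,70,70))
    _,_,st,ce=cv2.connectedComponentsWithStats(m);ce=ce[1:][st[1:,4]>=4]
    w=TR.inv().apply(plane(n,ce,pt,NZ)-pt)
    A[n]={int(round((np.degrees(np.arctan2(b,a))-14)/36))%10:p for (a,b,_),p in zip(w,ce) if .043<np.hypot(a,b)<.063}
X=np.array([tri(A["side"][k],A["top"][k])[0] for k in A["side"] if k in A["top"]])
h=(X-SEAT)@NZ*1000;print("cap heights above seat mm",h.round(1),h.mean())
```

```text
cap heights above seat mm [53.8 54.  54.3 53.1 52.9 52.7 52.3] 53.30689859859284
```

```bash
python3 -c "
from plant import r
print(r.finish_job())"
```

```text
the job is handed in; nothing more can be done
None
```

The loaded carousel is fully home on the spindle's collar and released, with the arm clear, and I handed the job in at about 16 s of the 58 s allowed (no verdict was returned).

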